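Fold away the hob guard

ROBOT

A 6-joint arm with a two-finger parallel gripper is mounted at the origin on the work surface. World frame = base frame: x ahead of the robot, y to its left, z up, the work surface at z = 0. Lengths are in mm, angles in degrees, forces in N, time in s.
With the tool pointing down it reaches from about 275 to 750 mm from the base axis. Payload 10.2 kg.
Tool frame: the origin (TCP) lies on the centre line of the jaws, within the pads' length; the fingertips stand 14 mm ahead of it and the grasp point (between the pads) lies 5 mm behind it; z points along the fingers, y is the line along which they close (so a half turn about z gives the same grasp; the last joint's range is limited). The gripper opens to 85 mm and grips with 20 to 120 N. Pads are 22 mm wide; open, the fingers measure 114 mm over their backs; the gripper's body (76 mm by 85 mm) begins 54 mm behind the grasp point. The pads swing forward as they close: fully open they stand 13 mm farther back than shut.
Start: joints at [-77.315, 17.928, 85.812, -0, 76.261, -12.8], TCP at [225.884, -473.928, 245.294] pointing down, gripper open.
Joint ranges: [-168.41, 168.41], [-55.51, 124.54], [10.69, 146.95], [-70.63, 250.63], [1, 178], [-165.06, 165.06]. Speed limits (degrees/s): [136.94, 136.94, 172.46, 180, 180, 180].

INTERFACE

Orientations are given as [roll, pitch, yaw] about the fixed x, y, z axes, in that order (R = Rz(yaw) Ry(pitch) Rx(roll)).
In Python, from rig import robot gives the robot as it stands.
- The arm moves only by the tool apply_moves, never from a script. Its argument "targets" is a list of rows, each a list of 2 entries, a list of its own where there are three numbers: the shift along the tool's x, y, z normalised to -1 to 1, where 1 is 0.1 m, then the turn, a rotation vector about the tool's x, y, z normalised to -1 to 1, where 1 is 180 degrees. A call has 1 to 10 rows; each row is the pose to reach, as a shift and turn from the pose commanded when the call began, along the tool's axes at that moment, turning the shorter way round; what a row does not reach only later rows make up. A row lasts 1/12 s, in which the tool goes at most 41.7 mm and 7.16 degrees, less where a joint would pass 70% of its speed; a pose out of reach is approached as far as the arm can. A call with a number of a shift or a turn outside -1 to 1 is refused whole. A call with a gripper value outside its range is refused whole. "hand" is the closure, from 0 (fully open) to 1 (shut), set as the call begins (left out, the last holds). The fingers move at their own pace and stop on an object; "grip_force" is the grip in N (left out, the last holds). Time passes only in rows, so rows that repeat a pose let the fingers close. It gives the time, the measured TCP pose, the force, the opening and the grip force at its end, in the units of the state.
- robot.read_state(): the state, without advancing time (a new reading comes with each control period).
- robot.read_camera(name): name is "scene" or "top"; returns (picture, depth): 480x640x3 uint8, red, green, blue; 480x640 float32, mm along the optical axis (not along the pixel's ray), 0 where there is no reading.
- robot.get_calibration(name): a dict with "K" (3x3 intrinsics, pixels), "eye" and "attitude" of the camera in the world. Camera axes: x right, y down, z forward; pixel columns grow to the right and rows downward; lengths in mm; the calibration is good to about 2 mm. A picture is of the moment at which its call begins. get_calibration takes no time and is no camera call.
- robot.close_job(): hands the job in; it is judged then, once.
The state is a dict: "time": time; "joint_pos": joint angles; "joint_velocities": joint speeds; "joint_torque": joint torques, N m; "eef_pos": TCP position; "tcp_rot": TCP orientation; "ft_force": force on the tool from outside, world axes, zero at the start; "ft_torque": the same for the moment, N m; "width": opening from 0.0 (shut) to 1.0 (fully open); "gripper_force": force on a finger pad.
Only numpy, scipy, OpenCV 4.12 (cv2) and the standard library are available. Lean on these libraries where they do the work, as an engineer would, in place of code of your own. Each camera call takes 0.05 s, during which the arm holds its last target. There are 200 camera calls.

TASK

Open the child guard in front of the hob: slide the safety tab all the way back off the guard's end post, then fold the outer leaf towards the robot flat back against the inner leaf, with the inner leaf still standing across the front. Only then swing the folded pair fully home over the hob, alongside the fixed side wing, and let go. Leave the saucepan, utensil crock, mug and jar where they are.

Things in the scene. Friction and masses are not known exactly. Their poses are not given: they have to be found in the camera images.
- hob: Fixed steel hob plate (510x360x8 mm) with a leaf guard 115 mm high along its front. Origin: worktop, foot of hinge post. Axes (used below, mm): +x over the hob, -y along the closed guard, z up. Closed, along y: hinge post 0, elbow -120, end post -240, catch post -265 to -360 (46 wide, 105 high). Fixed side wing runs 240 along +x at y +24. Leaves 8 thick. Only knobs and tab fin rise above 128.
- guard_hinge (a point): Point on the vertical axis of the inner leaf's hinge, at the top of the fixed hinge post (115 mm above the worktop).
- elbow_knob_grip (a point): Centre of the black upright round knob on the elbow between the two leaves: 24 mm diameter, from 128 to 165 mm above the worktop, this point 148 mm up. Spins freely. Lies on the outer leaf's vertical hinge axis (x -12, y -120 mm when closed) and moves with the inner leaf about the guard hinge, radius 120.6 mm.
- end_knob_grip (a point): Centre of the like knob (24 mm diameter, 128 to 165 mm up, this point 148 mm up) on the outer leaf's end post; x 0, y -240 mm when closed. Spins freely, so it can be held all the way round without turning the gripper. Moves about the elbow knob's axis, radius 120.6 mm; folded with the inner leaf closed it is at x -24, y 0 mm.
- tab_fin (a point): Middle of the safety tab's upright black fin, 142 mm above the worktop; x 0, y -300 mm when engaged. Fin 20 mm in x, 14 mm in y, from 115 to 160 mm up, on a steel fork plate sliding on the catch post. The fork's two prongs straddle the end post and keep the guard shut until slid back.
- safety_tab (a joint): Slide of the safety tab, m: 0 = engaged, 0.035 = fully back (it slides along -y, away from the end post; stop at 0.035). About 2 N; stays where left.
- inner_leaf (a joint): Angle of the inner leaf, rad: 0 = across the hob's front (closed), grows anticlockwise seen from above as it swings over the hob, 1.571 = home alongside the side wing (stop). Stiff: about 0.45 N m; stays where left. Its swept circle when folded is clear of the pan; unfolded the outer leaf would strike the pan.
- outer_leaf (a joint): Angle of the outer leaf relative to the inner leaf, rad: 0 = in line (closed), grows clockwise seen from above as it folds towards the robot's side, 3.142 = flat back alongside the inner leaf (stop). About 0.12 N m; stays where left.
- saucepan: Loose steel saucepan, 160 mm wide, 85 mm high, black handle reaching 200 mm from its centre; stands on the front burner's grate (46 mm up). Origin under its centre.
- crock: Loose white utensil crock, 110 mm wide, 130 mm high with utensils to about 240 mm; stands on the worktop beyond the catch post. Origin under its centre.
- mug: Loose white mug, 80 mm wide, 90 mm high; stands on the worktop on the far side of the hinge post from the guard. Origin under its centre.
- jar: Loose amber glass jar, 66 mm wide, 110 mm high; stands on the worktop outside the side wing. Origin under its centre.

How it is judged (in metres and radians):
On the way, in this order (a step that is already met when the one before it is completed fails the run):
1. the safety tab is slid back, the guard still closed (value of joint safety_tab above 0.028 m and value of joint inner_leaf below 0.3 rad), for 0.1 s.
2. the outer leaf is folded flat against the inner leaf, which still stands across the front (value of joint outer_leaf above 2.9 rad and value of joint inner_leaf below 0.35 rad), for 0.2 s.
3. the folded pair is home alongside the side wing (value of joint inner_leaf above 1.45 rad and value of joint outer_leaf above 2.85 rad), for 0.2 s.
At the end, for the whole second after the job is handed in: The tab is back by more than 25 mm; the inner leaf is within 0.12 rad of home alongside the side wing (above 1.45 rad) and the outer leaf is folded against it (above 2.85 rad); both at rest; saucepan, crock, mug and jar within 20 mm of where they started (all of step 3 and value of joint safety_tab above 0.025 m and velocity of joint inner_leaf between -0.05 and 0.05 rad/s and velocity of joint outer_leaf between -0.05 and 0.05 rad/s and distance of each of saucepan, crock, mug, jar from where it was at the start of the episode below 0.02 m); the robot touches nothing.
It fails at once if the inner leaf is swung over the hob before the outer leaf is folded (value of joint inner_leaf above 0.45 rad and value of joint outer_leaf below 2.4 rad).
It fails at once if the saucepan, crock, mug or jar is shoved or knocked over (distance of any of saucepan, crock, mug, jar from where it was at the start of the episode above 0.02 m or angle between any of saucepan, crock, mug, jar's own z axis and vertical above 0.3 rad).
It also fails if it takes over 61 s, if anything falls off the work surface, if the arm or the gripper's body presses on something with over 40 N, if the wrist force passes 120 N, or if a joint passes its speed limit or range.

## Working session

There is one attempt and no reset: what is moved stays moved. The work goes in short steps, Python scripts to look and compute and a tool call to move; the robot and the scene stay as the last step left them, time stands still between calls to the robot, and variables do not carry over. Pictures are saved under pics/ and viewed, at most 10 in all, crops included, and the job is handed in when it is done.

Besides the shell and the picture viewer there is one more tool, called after "Request:" by a JSON object that holds its "api" and its "payload", one argument or row to a line. apply_moves: Moves the arm, as the interface text tells. Scaled input: -1 to 1 covers 0.1 m each way for a shift and 180 degrees each way for a turn. Its arguments: {"type":"object","properties":{"targets":{"type":"array","items":{"type":"array"}},"hand":{"type":"number"},"grip_force":{"type":"number"}},"required":["targets"]}

```bash
mkdir -p pics; cat > h.py <<'E'
import numpy as np, cv2
from rig import robot
from scipy.spatial.transform import Rotation as R
def cam(n):
    p,d=robot.read_camera(n); c=robot.get_calibration(n); return p,d,c
E
python3 - <<'E'
from h import *
for n in("scene","top"):
    p,d,c=cam(n); cv2.imwrite(f"pics/{n}0.png",p[:,:,::-1]); np.savez(f"{n}0.npz",p=p,d=d); print(n,c)
print(robot.read_state())
E
```

```text
scene {'K': array([[543.61162869,   0.        , 319.5232709 ],
       [  0.        , 543.61162869, 236.48159768],
       [  0.        ,   0.        ,   1.        ]]), 'eye': array([1641.89572914, -546.95928799,  836.04017217]), 'attitude': array([-121.92637189,   -1.27001073,   63.14001536])}
top {'K': array([[537.68828129,   0.        , 309.47056827],
       [  0.        , 537.68828129, 233.41822225],
       [  0.        ,   0.        ,   1.        ]]), 'eye': array([ 453.19004981,   -8.73610505, 1359.91615789]), 'attitude': array([-173.62731364,   -0.53420622,  -88.96756735])}
{'time': 0.1, 'joint_pos': array([-7.73167263e+01,  1.79567783e+01,  8.58499208e+01,  4.58589238e-04,
        7.62610056e+01, -1.27991354e+01]), 'joint_velocities': array([ 0.07726847, -0.08374766, -0.07823087,  0.02481436, -0.05504491,
       -0.0172754 ]), 'joint_torque': array([ 1.94962631e-03, -4.12899613e+01, -2.60142785e+01, -1.50646292e-04,
        3.04750785e-03,  4.27396699e-06]), 'eef_pos': array([ 225.82122592, -473.71264021,  244.78573457]), 'tcp_rot': array([-1.79934076e+02, -1.54331374e-02,  2.54822910e+01]), 'ft_force': array([ 0.17103249, -1.07227742, -0.21797266]), 'ft_torque': array([ 0.00431941, -0.01690454,  0.0014769 ]), 'gripper_force': 0.0, 'width': 0.9998688196323172}
```

View pics/top0.png

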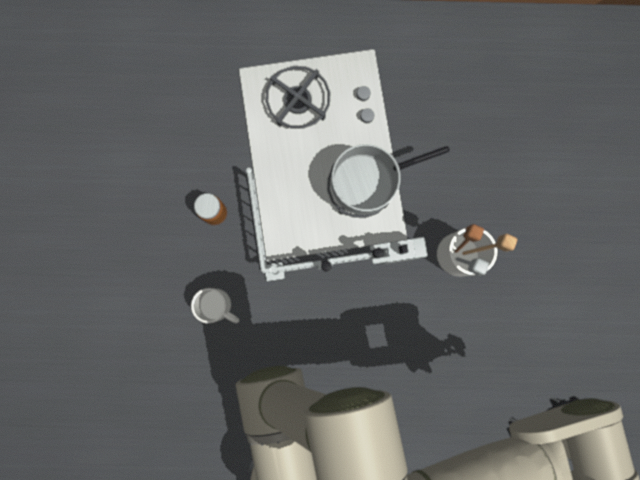

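View pics/scene0.png

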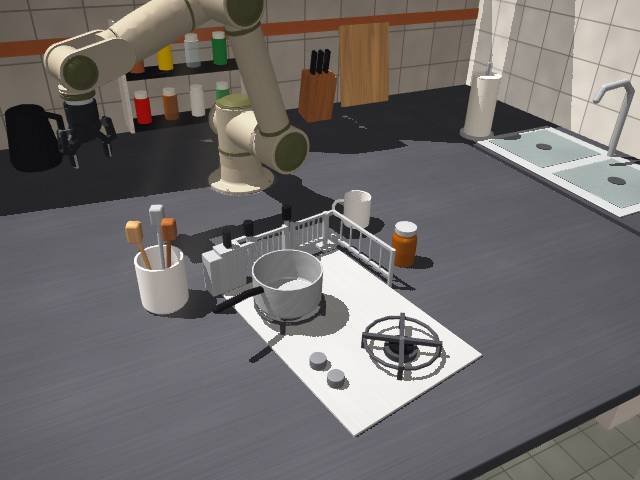

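The top view shows the hinge post at about (268,270), elbow knob (326,265), end knob (379,253) and fin (403,248). I'll enlarge that area.

```bash
python3 - <<'E'
from h import *
z=np.load("top0.npz");p=z['p'][225:290,250:440]
cv2.imwrite("pics/c1.png",cv2.resize(p[:,:,::-1],None,fx=4.2,fy=4.2,interpolation=cv2.INTER_CUBIC))
c=robot.get_calibration("top");Rm=R.from_euler('xyz',c['attitude'],degrees=True).as_matrix()
def w(u,v,h):
    r=Rm@np.linalg.inv(c['K'])@[u,v,1]; return c['eye']+r*(h-c['eye'][2])/r[2]
for n,u,v,h in(("fin",403,248,160),("end",379,253,165),("elb",326,265,165)):print(n,w(u,v,h).round(1))
E
```

```text
fin [ 558.5 -227.8  160. ]
end [ 545.9 -173.3  165. ]
elb [516.9 -55.5 165. ]
```

View pics/c1.png

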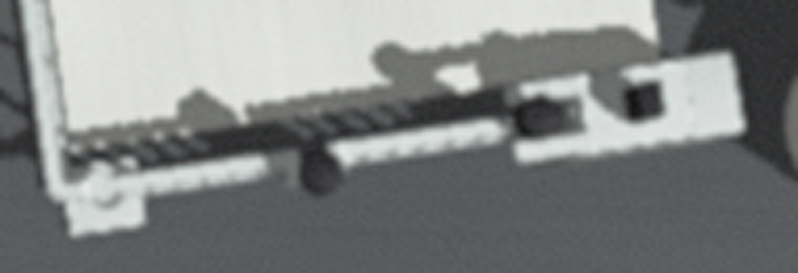

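The crop shows the hinge pin at crop (103,188), elbow knob (322,168), end knob (541,114), fin (647,97), and catch plate corners at (515,160), (742,133) and (733,53). I'll fit the hob pose to these.

```bash
cat >> h.py <<'E'
def w(c,u,v,h):
    r=R.from_euler('xyz',c['attitude'],degrees=True).as_matrix()@np.linalg.inv(c['K'])@[u,v,1]; return (c['eye']+r*(h-c['eye'][2])/r[2])[:2]
def fit(loc,wd):
    L=np.array(loc,float);W=np.array(wd)
    a=L-L.mean(0);b=W-W.mean(0)
    t=np.arctan2((a[:,0]*b[:,1]-a[:,1]*b[:,0]).sum(),(a*b).sum())
    M=np.array([[np.cos(t),-np.sin(t)],[np.sin(t),np.cos(t)]])
    o=W.mean(0)-M@L.mean(0); return t,o,M,W-(L@M.T+o)
E
python3 - <<'E'
from h import *
c=robot.get_calibration("top")
# local x,y, height, crop px
D=[(0,0,118,103,188),(-12,-120,165,322,168),(0,-240,165,543,114),(0,-300,160,647,97),(-23,-360,105,742,133),(23,-360,105,733,53)]
W=[w(c,250+(u+.5)/4.2-.5,225+(v+.5)/4.2-.5,h) for _,_,h,u,v in D]
t,o,M,res=fit([d[:2] for d in D],W);print(np.degrees(t),o,res.round(1))
cs=robot.get_calibration("scene")
D2=[(-12,-120,165,287,207),(0,-240,165,249,222),(0,-300,160,227,229)]
W2=[w(cs,u,v,h) for _,_,h,u,v in D2]
print((np.array(W2)-(np.array([d[:2] for d in D2])@M.T+o)).round(1))
for n,l in dict(fin=(0,-300),end=(0,-240),elb=(-12,-120),hinge=(0,0),folded=(-24,0)).items():print(n,(M@l+o).round(1))
E
```

```text
9.592943840154543 [508.17477158  64.37468458] [[-1.1 -2.3]
 [ 1.4 -0.1]
 [ 0.4 -0.8]
 [ 1.   2.1]
 [-0.6  2. ]
 [-1.2 -0.9]]
[[ 9.6 -2.1]
 [ 8.3 -0.1]
 [-0.6  2.7]]
fin [ 558.2 -231.4]
end [ 548.2 -172.3]
elb [516.3 -55.9]
hinge [508.2  64.4]
folded [484.5  60.4]
```

Request:
{"api": "apply_moves", "payload": {
  "targets": [
    [[0.3,-0.4,0],[0,0,-0.039]],
    [[0.6,-0.7,0],[0,0,-0.078]],
    [[1,-1,0],[0,0,-0.117]],
    [[1,-1,0],[0,0,-0.156]],
    [[1,-1,0],[0,0,-0.195]],
    [[1,-1,0],[0,0,-0.234]],
    [[1,-1,0],[0,0,-0.273]],
    [[1,-1,0],[0,0,-0.312]],
    [[1,-1,0],[0,0,-0.351]],
    [[1,-1,0],[0,0,-0.39]]
  ],
  "hand": 1
}}

```text
time: 0.93
eef_pos: [273.1, -340.5, 245.0]
tcp_rot: [-180.0, -0.0, 96.0]
ft_force: [-0.4, 1.0, -0.1]
width: 0.003
gripper_force: 0.0
```

```bash
cat >> h.py <<'E'
T=np.radians(9.593);M=np.array([[np.cos(T),-np.sin(T)],[np.sin(T),np.cos(T)]]);O=np.array([508.17,64.37])
def go(pts,yaw=99.593):
    "pts: local x,y and world z -> rows from measured pose"
    s=robot.read_state();R0=R.from_euler('xyz',s['tcp_rot'],degrees=True)
    Rt=R.from_euler('xyz',[180,0,yaw],degrees=True)
    print('t',s['time'],s['eef_pos'].round(1),'local',(M.T@(s['eef_pos'][:2]-O)).round(1),s['tcp_rot'].round(1),'F',s['ft_force'].round(1),'w',s['width'])
    print('turn',((R0.inv()*Rt).as_rotvec()/np.pi).round(3))
    for q in pts:
        wp=np.r_[M@np.array(q[:2],float)+O,q[2]]
        print(q,(R0.inv().apply(wp-s['eef_pos'])/100).round(3))
def loc(inner,outer,end=True):
    "knob local positions"
    rot=lambda a:np.array([[np.cos(a),-np.sin(a)],[np.sin(a),np.cos(a)]])
    e=np.array([-12.,-120]); k=e+rot(-outer)@np.array([12.,-120])
    return rot(inner)@(k if end else e)
E
python3 - <<'E'
from h import *
go([(0,-272,245),(0,-272,148)])
z=np.load("top0.npz");c=robot.get_calibration("top")
K=c['K'];Rm=R.from_euler('xyz',c['attitude'],degrees=True).as_matrix()
v,u=np.mgrid[:480,:640];d=z['d'];P=np.stack([(u-K[0,2])/K[0,0]*d,(v-K[1,2])/K[1,1]*d,d],-1)@Rm.T+c['eye']
for n,s in dict(pan=np.s_[140:225,325:405],handle=np.s_[140:165,410:450],crock=np.s_[220:280,436:525]).items():
    q=P[s].reshape(-1,3);q=q[q[:,2]>60];l=(q[:,:2]-O)@M
    print(n,l.min(0).round(),l.max(0).round(),q[:,2].max().round())
E
```

```text
t 0.9333 [ 273.1 -340.5  245. ] local [-299.3 -360. ] [-180.   -0.   96.] F [-0.4  1.  -0.1] w 0.0034721576032258217
turn [-0.   -0.   -0.02]
(0, -272, 245) [1.064e+00 2.932e+00 1.000e-03]
(0, -272, 148) [1.063 2.933 0.971]
pan [ -66. -341.] [259. -63.] 1360.0
handle [ -66. -449.] [224. -63.] 1360.0
crock [ -82. -523.] [ 27. -63.] 1360.0
```

Request:
{"api": "apply_moves", "payload": {
  "targets": [
    [[0.35,0.3,0],[0,0,-0.02]],
    [[0.7,0.6,0],[0,0,-0.02]],
    [[1,0.9,0],[0,0,-0.02]],
    [[1,1,0],[0,0,-0.02]]
  ]
}}

```text
time: 1.27
eef_pos: [363.9, -227.5, 245.3]
tcp_rot: [180.0, -0.1, 99.4]
ft_force: [-0.0, -1.5, 0.4]
width: -0.0
gripper_force: 0.0
```

Request:
{"api": "apply_moves", "payload": {
  "targets": [
    [[0,0.33,0],[0,0,0]],
    [[0,0.66,0],[0,0,0]],
    [[0,1,0],[0,0,0]]
  ]
}}

```text
time: 1.52
eef_pos: [462.7, -214.3, 245.2]
tcp_rot: [-180.0, -0.0, 99.3]
ft_force: [0.6, -0.9, 0.6]
width: 0.004
gripper_force: 0.0
```

```bash
python3 - <<'E'
from h import *
go([(0,-272,245),(0,-272,150)])
E
```

```text
t 1.5167 [ 462.7 -214.3  245.2] local [ -91.2 -267.2] [-180.    -0.    99.3] F [ 0.6 -0.9  0.6] w 0.0037279744325333245
turn [-0.    -0.    -0.002]
(0, -272, 245) [-0.044  0.912  0.002]
(0, -272, 150) [-0.044  0.913  0.952]
```

Request:
{"api": "apply_moves", "payload": {
  "targets": [
    [[-0.02,0.35,0],[0,0,0]],
    [[-0.04,0.7,0],[0,0,0]],
    [[-0.045,0.91,0],[0,0,0]],
    [[-0.045,0.91,0],[0,0,0]],
    [[-0.045,0.91,0],[0,0,0]]
  ]
}}

```text
time: 1.93
eef_pos: [552.2, -204.4, 244.3]
tcp_rot: [-179.9, -0.1, 99.4]
ft_force: [0.4, 0.0, 0.3]
width: -0.0
gripper_force: 0.0
```

```bash
python3 - <<'E'
from h import *
go([(0,-272,245),(0,-272,150)])
p,d,c=cam("scene"); cv2.imwrite("pics/s1.png",cv2.resize(p[100:320,150:420,::-1],None,fx=2.7,fy=2.7,interpolation=cv2.INTER_CUBIC))
E
```

```text
t 1.9333 [ 552.2 -204.4  244.3] local [  -1.4 -272.4] [-1.799e+02 -1.000e-01  9.940e+01] F [0.4 0.  0.3] w -0.0004318661630163401
turn [-0.    -0.    -0.001]
(0, -272, 245) [ 0.004  0.014 -0.007]
(0, -272, 150) [0.003 0.016 0.943]
```

View pics/s1.png

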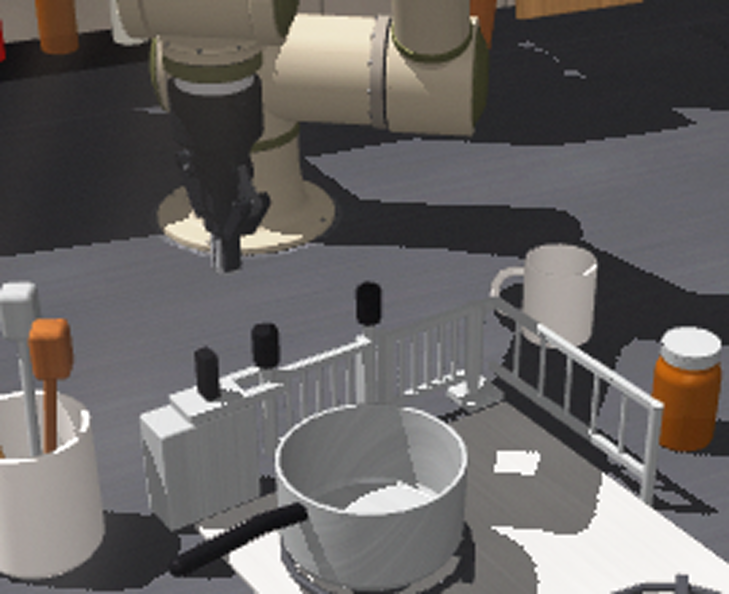

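The closed fingertips at (228,268) hang over the gap between the fin (207,370) and the end knob (265,345). Next I descend and push the fin back.

Request:
{"api": "apply_moves", "payload": {
  "targets": [
    [[0,0.015,0.3],[0,0,0]],
    [[0,0.015,0.6],[0,0,0]],
    [[0,0.015,0.85],[0,0,0]],
    [[0,0.015,0.95],[0,0,0]],
    [[0,0.015,0.95],[0,0,0]]
  ]
}}

```text
time: 2.4
eef_pos: [551.9, -204.5, 148.6]
tcp_rot: [-179.8, -0.1, 99.2]
ft_force: [-0.1, 0.8, 0.3]
width: 0.007
gripper_force: 0.0
```

Request:
{"api": "apply_moves", "payload": {
  "targets": [
    [[-0.07,0,0],[0,0,0]],
    [[-0.12,0,0],[0,0,0]],
    [[-0.17,0,0],[0,0,0]],
    [[-0.22,0,0],[0,0,0]],
    [[-0.27,0,0],[0,0,0]],
    [[-0.32,0,0],[0,0,0]],
    [[-0.36,0,0],[0,0,0]],
    [[-0.4,0,0],[0,0,0]],
    [[-0.42,0,0],[0,0,0]],
    [[-0.42,0,0],[0,0,0]]
  ]
}}

```text
time: 3.23
eef_pos: [560.2, -246.6, 150.2]
tcp_rot: [-180.0, 0.0, 99.3]
ft_force: [0.3, 0.5, 0.8]
width: -0.001
gripper_force: 0.0
```

```bash
python3 - <<'E'
from h import *
go([(0,-316,150)])
E
```

```text
t 3.2333 [ 560.2 -246.6  150.2] local [  -0.5 -315.3] [-180.     0.    99.3] F [0.3 0.5 0.8] w -0.0010725464439332387
turn [-0.     0.    -0.002]
(0, -316, 150) [-0.007  0.005  0.002]
```

Request:
{"api": "apply_moves", "payload": {
  "targets": [
    [[-0.01,0,0],[0,0,0]],
    [[-0.02,0,0],[0,0,0]],
    [[-0.03,0,0],[0,0,0]],
    [[-0.03,0,0],[0,0,0]]
  ]
}}

```text
time: 3.57
eef_pos: [560.6, -249.0, 150.1]
tcp_rot: [-180.0, -0.0, 99.3]
ft_force: [-1.0, 1.1, 0.2]
width: -0.0
gripper_force: 0.7
```

```bash
python3 - <<'E'
from h import *
go([(0,-316,150)])
p,d,c=cam("scene"); cv2.imwrite("pics/s2.png",cv2.resize(p[180:300,180:320,::-1],None,fx=4,fy=4,interpolation=cv2.INTER_CUBIC))
E
```

```text
t 3.5667 [ 560.6 -249.   150.1] local [  -0.5 -317.7] [-180.    -0.    99.3] F [-1.   1.1  0.2] w -0.0003944274150786548
turn [-0.    -0.    -0.002]
(0, -316, 150) [0.017 0.005 0.001]
```

View pics/s2.png

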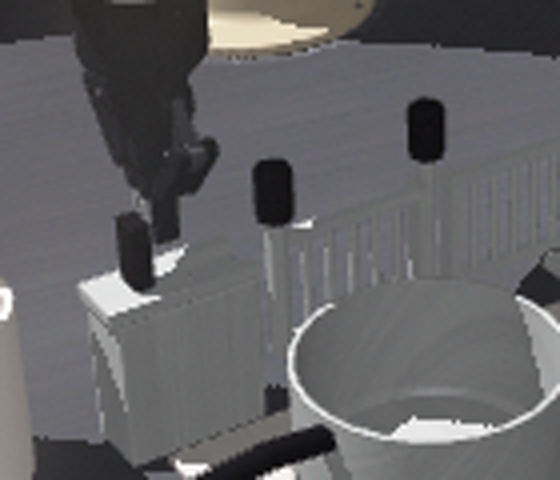

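The fin now stands well back, at crop (135,250), with the end knob clear at (273,190). I'll push slightly more to feel for the stop.

Request:
{"api": "apply_moves", "payload": {
  "targets": [
    [[-0.01,0,0],[0,0,0]],
    [[-0.02,0,0],[0,0,0]],
    [[-0.03,0,0],[0,0,0]],
    [[-0.03,0,0],[0,0,0]],
    [[-0.03,0,0],[0,0,0]]
  ]
}}

```text
time: 4.03
eef_pos: [560.7, -249.5, 150.0]
tcp_rot: [-179.9, -0.3, 99.3]
ft_force: [-4.1, 13.0, 2.6]
width: -0.002
gripper_force: 6.9
```

The stop was felt at 13 N, so the tab is fully back. Next is the end knob.

Request:
{"api": "apply_moves", "payload": {
  "targets": [
    [[0.06,0,0],[0,0,0]],
    [[0.1,0,-0.3],[0,0,0]],
    [[0.1,0,-0.65],[0,0,0]],
    [[0.4,0,-0.65],[0,0,0]],
    [[0.7,0,-0.65],[0,0,0]],
    [[0.81,0,-0.65],[0,0,0]],
    [[0.81,0,-0.65],[0,0,0]],
    [[0.81,0,-0.65],[0,0,0]]
  ]
}}

```text
time: 4.7
eef_pos: [548.3, -172.3, 215.5]
tcp_rot: [180.0, 0.1, 99.3]
ft_force: [-0.1, -0.6, 0.2]
width: -0.0
gripper_force: 0.0
```

Request:
{"api": "apply_moves", "payload": {
  "targets": [
    [[0,0,0],[0,0,0]],
    [[0,0,0],[0,0,0]],
    [[0,0,0],[0,0,0]],
    [[0,0,0],[0,0,0]]
  ],
  "hand": 0.3
}}

```text
time: 5.03
eef_pos: [548.1, -172.7, 215.1]
tcp_rot: [-180.0, -0.0, 99.2]
ft_force: [0.4, -0.7, 0.4]
width: 0.567
gripper_force: 0.0
```

```bash
python3 - <<'E'
from h import *
go([(0,-240,147)])
E
```

```text
t 5.0333 [ 548.1 -172.7  215.1] local [-1.000e-01 -2.404e+02] [-180.    -0.    99.2] F [ 0.4 -0.7  0.4] w 0.5673002584827579
turn [-0.    -0.    -0.002]
(0, -240, 147) [0.004 0.001 0.681]
```

Request:
{"api": "apply_moves", "payload": {
  "targets": [
    [[0,0,0.25],[0,0,0]],
    [[0,0,0.5],[0,0,0]],
    [[0,0,0.68],[0,0,0]],
    [[0,0,0.68],[0,0,0]],
    [[0,0,0.68],[0,0,0]]
  ]
}}

```text
time: 5.45
eef_pos: [548.0, -172.2, 147.2]
tcp_rot: [-179.9, -0.0, 99.3]
ft_force: [0.5, -0.9, -0.2]
width: 0.701
gripper_force: 0.0
```

Request:
{"api": "apply_moves", "payload": {
  "targets": [
    [[0,0,0],[0,0,0]],
    [[0,0,0],[0,0,0]],
    [[0,0,0],[0,0,0]],
    [[0,0,0],[0,0,0]],
    [[0,0,0],[0,0,0]],
    [[0,0,0],[0,0,0]]
  ],
  "hand": 1,
  "grip_force": 35
}}

```text
time: 5.95
eef_pos: [548.7, -172.4, 148.5]
tcp_rot: [179.9, 0.1, 99.3]
ft_force: [0.7, -0.4, 6.6]
width: 0.272
gripper_force: 34.2
```

```bash
python3 - <<'E'
from h import *
# rows relative to current pose for fold: constant orientation, tool x = local +y, tool y = local +x
go([])
k0=loc(0,0)
for o in np.arange(0,3.06,.15):
    k=loc(0,o)-k0; print(round(o,2),'tool xy',(k[1]/100).round(3),(k[0]/100).round(3))
E
```

```text
t 5.95 [ 548.7 -172.4  148.5] local [   0.5 -240.2] [1.799e+02 1.000e-01 9.930e+01] F [ 0.7 -0.4  6.6] w 0.2715398723038884
turn [ 0.001  0.001 -0.002]
0.0 tool xy 0.0 0.0
0.15 tool xy -0.004 -0.181
0.3 tool xy 0.018 -0.36
0.45 tool xy 0.067 -0.534
0.6 tool xy 0.142 -0.699
0.75 tool xy 0.24 -0.85
0.9 tool xy 0.36 -0.985
1.05 tool xy 0.499 -1.101
1.2 tool xy 0.653 -1.195
1.35 tool xy 0.82 -1.265
1.5 tool xy 0.995 -1.309
1.65 tool xy 1.175 -1.326
1.8 tool xy 1.356 -1.316
1.95 tool xy 1.533 -1.279
2.1 tool xy 1.702 -1.216
2.25 tool xy 1.86 -1.129
2.4 tool xy 2.004 -1.019
2.55 tool xy 2.129 -0.889
2.7 tool xy 2.234 -0.741
2.85 tool xy 2.315 -0.58
3.0 tool xy 2.371 -0.408
```

Request:
{"api": "apply_moves", "payload": {
  "targets": [
    [[0,-0.05,-0.02],[0,0,0]],
    [[0,-0.12,-0.02],[0,0,0]],
    [[0,-0.18,-0.02],[0,0,0]],
    [[0.01,-0.27,-0.02],[0,0,0]],
    [[0.02,-0.36,-0.02],[0,0,0]],
    [[0.04,-0.45,-0.02],[0,0,0]],
    [[0.07,-0.535,-0.02],[0,0,0]],
    [[0.14,-0.7,-0.02],[0,0,0]],
    [[0.24,-0.85,-0.02],[0,0,0]],
    [[0.36,-0.985,-0.02],[0,0,0]]
  ]
}}

```text
time: 6.78
eef_pos: [444.2, -151.0, 148.8]
tcp_rot: [179.9, -0.2, 99.2]
ft_force: [8.8, 9.3, -7.3]
width: 0.268
gripper_force: 35.4
```

```bash
python3 - <<'E'
from h import *
print(loc(0,.9))
go([tuple(loc(0,o))+(150,) for o in np.arange(.9,2.11,.15)])
E
```

```text
[ -98.53990954 -203.99311911]
t 6.7833 [ 444.2 -151.   148.8] local [ -99.  -201.7] [179.9  -0.2  99.2] F [ 8.8  9.3 -7.3] w 0.26797817275532215
turn [ 0.    -0.001 -0.002]
(np.float64(-98.53990953605003), np.float64(-203.99311910800952), 150) [-0.023  0.005 -0.012]
(np.float64(-110.11993449658131), np.float64(-190.11760445413546), 150) [ 0.115 -0.112 -0.012]
(np.float64(-119.49639726234709), np.float64(-174.66739956880753), 150) [ 0.269 -0.207 -0.012]
(np.float64(-126.4587226940826), np.float64(-157.9894827450849), 150) [ 0.435 -0.278 -0.011]
(np.float64(-130.85055197247408), np.float64(-140.458404039373), 150) [ 0.61  -0.323 -0.011]
(np.float64(-132.5732540801511), np.float64(-122.46787368463893), 150) [ 0.79  -0.341 -0.01 ]
(np.float64(-131.58814084170046), np.float64(-104.42192020736786), 150) [ 0.971 -0.332 -0.01 ]
(np.float64(-127.91733577667975), np.float64(-86.72581681789197), 150) [ 1.148 -0.297 -0.009]
(np.float64(-121.64327725306313), np.float64(-69.77697984780357), 150) [ 1.318 -0.235 -0.009]
```

Request:
{"api": "apply_moves", "payload": {
  "targets": [
    [[0.05,-0.03,0],[0,0,0]],
    [[0.12,-0.09,0],[0,0,0]],
    [[0.2,-0.14,0],[0,0,0]],
    [[0.28,-0.19,0],[0,0,0]],
    [[0.36,-0.23,0],[0,0,0]],
    [[0.44,-0.26,0],[0,0,0]],
    [[0.53,-0.285,0],[0,0,0]],
    [[0.61,-0.3,0],[0,0,0]],
    [[0.79,-0.32,0],[0,0,0]],
    [[0.97,-0.31,0],[0,0,0]]
  ]
}}

```text
time: 7.62
eef_pos: [398.0, -61.2, 149.0]
tcp_rot: [-179.9, 0.0, 99.2]
ft_force: [6.7, -1.1, -12.2]
width: 0.27
gripper_force: 35.4
```

```bash
python3 - <<'E'
from h import *
go([tuple(loc(0,o).round(1))+(150,) for o in np.arange(1.8,3.1,.15)])
E
```

```text
t 7.6167 [398.  -61.2 149. ] local [-129.5 -105.4] [-179.9    0.    99.2] F [  6.7  -1.1 -12.2] w 0.27017611592135293
turn [-0.     0.    -0.002]
(np.float64(-131.6), np.float64(-104.4), 150) [ 0.01  -0.021 -0.01 ]
(np.float64(-127.9), np.float64(-86.7), 150) [ 0.187  0.015 -0.01 ]
(np.float64(-121.6), np.float64(-69.8), 150) [ 0.357  0.077 -0.01 ]
(np.float64(-112.9), np.float64(-54.0), 150) [ 0.515  0.163 -0.01 ]
(np.float64(-101.9), np.float64(-39.6), 150) [ 0.66   0.272 -0.01 ]
(np.float64(-88.9), np.float64(-27.1), 150) [ 0.786  0.401 -0.01 ]
(np.float64(-74.1), np.float64(-16.6), 150) [ 0.892  0.549 -0.011]
(np.float64(-58.0), np.float64(-8.5), 150) [ 0.974  0.709 -0.011]
(np.float64(-40.8), np.float64(-2.9), 150) [ 1.031  0.881 -0.011]
```

Request:
{"api": "apply_moves", "payload": {
  "targets": [
    [[0.1,0.01,0.01],[0,0,0]],
    [[0.19,0.03,0.01],[0,0,0]],
    [[0.28,0.06,0.01],[0,0,0]],
    [[0.36,0.09,0.01],[0,0,0]],
    [[0.44,0.13,0.01],[0,0,0]],
    [[0.515,0.175,0.01],[0,0,0]],
    [[0.65,0.28,0.01],[0,0,0]],
    [[0.78,0.41,0.01],[0,0,0]],
    [[0.88,0.55,0.01],[0,0,0]],
    [[0.96,0.71,0.01],[0,0,0]]
  ]
}}

```text
time: 8.45
eef_pos: [453.8, 46.1, 148.6]
tcp_rot: [-180.0, -0.0, 99.3]
ft_force: [-2.6, 0.2, 6.4]
width: 0.268
gripper_force: 37.1
```

```bash
python3 - <<'E'
from h import *
go([tuple(loc(0,o).round(1))+(150,) for o in (2.85,2.95,3.05,3.14)])
E
```

```text
t 8.45 [453.8  46.1 148.6] local [-56.6  -9. ] [-180.    -0.    99.3] F [-2.6  0.2  6.4] w 0.2675449484950359
turn [-0.    -0.    -0.002]
(np.float64(-58.0), np.float64(-8.5), 150) [ 0.004 -0.014 -0.014]
(np.float64(-46.6), np.float64(-4.5), 150) [ 0.045  0.1   -0.014]
(np.float64(-34.9), np.float64(-1.6), 150) [ 0.075  0.217 -0.014]
(np.float64(-24.2), np.float64(-0.0), 150) [ 0.091  0.324 -0.014]
```

Request:
{"api": "apply_moves", "payload": {
  "targets": [
    [[0.02,0.06,0],[0,0,0]],
    [[0.045,0.12,0],[0,0,0]],
    [[0.06,0.18,0],[0,0,0]],
    [[0.075,0.23,0],[0,0,0]],
    [[0.08,0.27,0],[0,0,0]],
    [[0.085,0.3,0],[0,0,0]],
    [[0.085,0.31,0],[0,0,0]],
    [[0.085,0.31,0],[0,0,0]]
  ]
}}

```text
time: 9.12
eef_pos: [483.1, 59.4, 148.7]
tcp_rot: [180.0, -0.1, 99.3]
ft_force: [-1.2, 6.7, 6.2]
width: 0.269
gripper_force: 37.1
```

```bash
python3 - <<'E'
from h import *
go([(-24,0,150)])
p,d,c=cam("scene"); cv2.imwrite("pics/s3.png",cv2.resize(p[120:320,190:420,::-1],None,fx=2.9,fy=2.9,interpolation=cv2.INTER_CUBIC))
E
```

```text
t 9.1167 [483.1  59.4 148.7] local [-25.5  -0.7] [ 1.80e+02 -1.00e-01  9.93e+01] F [-1.2  6.7  6.2] w 0.268542795385344
turn [ 0.    -0.001 -0.002]
(-24, 0, 150) [ 0.007  0.015 -0.013]
```

View pics/s3.png

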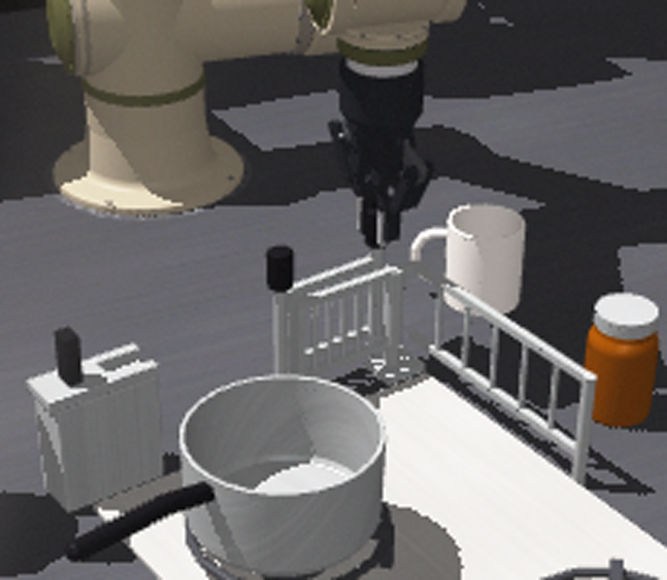

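The outer leaf lies alongside the inner one, with the elbow knob at crop (280,268) and the end knob held near the hinge. A small nudge, then release and go over to the elbow knob.

Request:
{"api": "apply_moves", "payload": {
  "targets": [
    [[0,0.01,0],[0,0,0]],
    [[0,0.025,0],[0,0,0]],
    [[0,0.025,0],[0,0,0]],
    [[0,0.025,0],[0,0,0]]
  ]
}}

```text
time: 9.5
eef_pos: [485.4, 60.0, 148.7]
tcp_rot: [180.0, -0.1, 99.3]
ft_force: [-2.7, 7.8, 7.4]
width: 0.271
gripper_force: 37.2
```

Request:
{"api": "apply_moves", "payload": {
  "targets": [
    [[0,0,0],[0,0,0]],
    [[0,0,0],[0,0,0]],
    [[0,0,0],[0,0,0]],
    [[0,0,0],[0,0,0]],
    [[0,0,-0.3],[0,0,0]],
    [[0,0,-0.6],[0,0,0]],
    [[0,0,-0.7],[0,0,0]],
    [[-0.4,0.05,-0.7],[0,0,0]],
    [[-0.7,0.1,-0.7],[0,0,0]],
    [[-1,0.1,-0.7],[0,0,0]]
  ],
  "hand": 0.3
}}

```text
time: 10.33
eef_pos: [511.7, -40.0, 218.2]
tcp_rot: [180.0, 0.0, 99.3]
ft_force: [0.6, -0.4, -0.2]
width: 0.703
gripper_force: 0.0
```

```bash
python3 - <<'E'
from h import *
p,d,c=cam("top"); cv2.imwrite("pics/t3.png",cv2.resize(p[215:295,240:440,::-1],None,fx=4,fy=4,interpolation=cv2.INTER_CUBIC))
go([(-12,-120,217),(-12,-120,149)])
E
```

```text
t 10.3833 [512.2 -44.5 217.8] local [ -14.2 -108. ] [-1.80e+02  1.00e-01  9.91e+01] F [-0.8 -4.2 -0.9] w 0.6987771935499072
turn [-0.     0.001 -0.003]
(-12, -120, 217) [-0.12   0.023  0.009]
(-12, -120, 149) [-0.118  0.023  0.689]
```

View pics/t3.png

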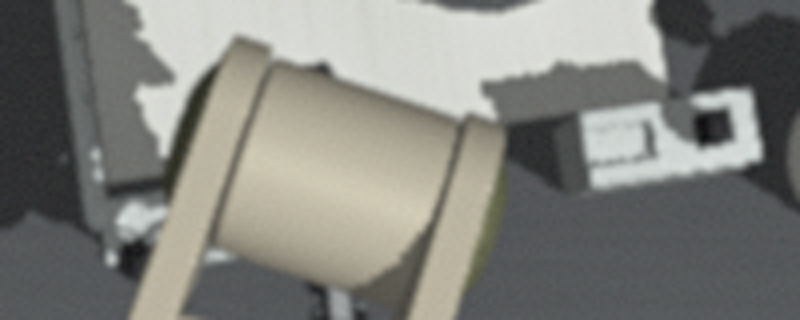

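The arm hides the elbow, but the end knob sits by the hinge at (130,258) and the fin is fully back at (713,128).

Request:
{"api": "apply_moves", "payload": {
  "targets": [
    [[0,0,0],[0,0,0]],
    [[0,0,0],[0,0,0]]
  ]
}}

```text
time: 10.55
eef_pos: [510.9, -38.8, 217.9]
tcp_rot: [-180.0, -0.0, 99.2]
ft_force: [0.5, 0.1, 0.5]
width: 0.699
gripper_force: 0.0
```

```bash
python3 - <<'E'
from h import *
go([(-12,-120,217),(-12,-120,149)])
E
```

```text
t 10.55 [510.9 -38.8 217.9] local [ -14.5 -102.2] [-180.    -0.    99.2] F [0.5 0.1 0.5] w 0.6985822810198038
turn [-0.    -0.    -0.002]
(-12, -120, 217) [-0.178  0.026  0.008]
(-12, -120, 149) [-0.178  0.026  0.688]
```

Request:
{"api": "apply_moves", "payload": {
  "targets": [
    [[-0.18,0.025,0],[0,0,0]],
    [[-0.18,0.025,0],[0,0,0]],
    [[-0.18,0.025,0.3],[0,0,0]],
    [[-0.18,0.025,0.6],[0,0,0]],
    [[-0.18,0.025,0.67],[0,0,0]],
    [[-0.18,0.025,0.67],[0,0,0]],
    [[-0.18,0.025,0.67],[0,0,0]]
  ]
}}

```text
time: 11.13
eef_pos: [516.9, -55.6, 152.3]
tcp_rot: [180.0, 0.0, 99.3]
ft_force: [0.0, -0.0, -0.1]
width: 0.701
gripper_force: 0.0
```

Request:
{"api": "apply_moves", "payload": {
  "targets": [
    [[0,0,0],[0,0,0]],
    [[0,0,0],[0,0,0]],
    [[0,0,0],[0,0,0]],
    [[0,0,0],[0,0,0]],
    [[0,0,0],[0,0,0]],
    [[0,0,0],[0,0,0]]
  ],
  "hand": 1,
  "grip_force": 35
}}

```text
time: 11.63
eef_pos: [518.4, -56.1, 153.0]
tcp_rot: [179.7, 0.1, 99.3]
ft_force: [6.9, 2.6, 3.1]
width: 0.269
gripper_force: 34.9
```

```bash
python3 - <<'E'
from h import *
go([tuple(loc(a,0,False).round(1))+(150,) for a in np.arange(0,.91,.1)])
E
```

```text
t 11.6333 [518.4 -56.1 153. ] local [ -10.  -120.5] [1.797e+02 1.000e-01 9.930e+01] F [6.9 2.6 3.1] w 0.2690926199501405
turn [ 0.002  0.    -0.002]
(np.float64(-12.0), np.float64(-120.0), 150) [ 0.004 -0.02   0.03 ]
(np.float64(0.0), np.float64(-120.6), 150) [-0.001  0.1    0.03 ]
(np.float64(12.1), np.float64(-120.0), 150) [0.006 0.221 0.031]
(np.float64(24.0), np.float64(-118.2), 150) [0.024 0.34  0.032]
(np.float64(35.7), np.float64(-115.2), 150) [0.055 0.457 0.032]
(np.float64(47.0), np.float64(-111.1), 150) [0.097 0.569 0.033]
(np.float64(57.9), np.float64(-105.8), 150) [0.15  0.678 0.034]
(np.float64(68.1), np.float64(-99.5), 150) [0.214 0.78  0.034]
(np.float64(77.7), np.float64(-92.2), 150) [0.288 0.875 0.035]
(np.float64(86.5), np.float64(-84.0), 150) [0.37  0.963 0.035]
```

Request:
{"api": "apply_moves", "payload": {
  "targets": [
    [[0,0.05,0],[0,0,0]],
    [[0,0.12,0],[0,0,0]],
    [[0.005,0.21,0],[0,0,0]],
    [[0.025,0.32,0],[0,0,0]],
    [[0.05,0.43,0],[0,0,0]],
    [[0.095,0.55,0],[0,0,0]],
    [[0.15,0.66,0],[0,0,0]],
    [[0.215,0.765,0],[0,0,0]],
    [[0.29,0.86,0],[0,0,0]],
    [[0.37,0.95,0],[0,0,0]]
  ]
}}

```text
time: 12.47
eef_pos: [607.0, -6.8, 153.1]
tcp_rot: [179.6, 0.4, 99.2]
ft_force: [7.7, -12.2, 0.5]
width: 0.266
gripper_force: 34.9
```

```bash
python3 - <<'E'
from h import *
go([tuple(loc(a,0,False).round(1))+(152,) for a in (.9,1,1.1,1.2,1.3,1.4,1.5,1.55,1.571)])
E
```

```text
t 12.4667 [607.   -6.8 153.1] local [ 85.6 -86.7] [179.6   0.4  99.2] F [  7.7 -12.2   0.5] w 0.26634209304351175
turn [ 0.002  0.002 -0.002]
(np.float64(86.5), np.float64(-84.0), 152) [0.027 0.009 0.011]
(np.float64(94.5), np.float64(-74.9), 152) [0.118 0.088 0.011]
(np.float64(101.5), np.float64(-65.1), 152) [0.217 0.158 0.011]
(np.float64(107.5), np.float64(-54.7), 152) [0.321 0.217 0.01 ]
(np.float64(112.4), np.float64(-43.7), 152) [0.431 0.265 0.01 ]
(np.float64(116.2), np.float64(-32.2), 152) [0.547 0.303 0.009]
(np.float64(118.9), np.float64(-20.5), 152) [0.664 0.329 0.009]
(np.float64(119.7), np.float64(-14.5), 152) [0.724 0.336 0.008]
(np.float64(120.0), np.float64(-12.0), 152) [0.749 0.339 0.008]
```

Request:
{"api": "apply_moves", "payload": {
  "targets": [
    [[0.09,0.075,0],[0,0,0]],
    [[0.19,0.14,0],[0,0,0]],
    [[0.3,0.2,0],[0,0,0]],
    [[0.4,0.25,0],[0,0,0]],
    [[0.51,0.29,0],[0,0,0]],
    [[0.61,0.31,0],[0,0,0]],
    [[0.67,0.32,0],[0,0,0]],
    [[0.7,0.325,0],[0,0,0]],
    [[0.72,0.325,0],[0,0,0]],
    [[0.72,0.325,0],[0,0,0]]
  ]
}}

```text
time: 13.3
eef_pos: [629.7, 71.6, 153.3]
tcp_rot: [179.1, 0.2, 99.3]
ft_force: [27.5, 0.7, -6.3]
width: 0.269
gripper_force: 34.9
```

```bash
python3 - <<'E'
from h import *
go([(120,-12,152)])
p,d,c=cam("scene"); cv2.imwrite("pics/s4.png",cv2.resize(p[120:320,190:420,::-1],None,fx=2.9,fy=2.9,interpolation=cv2.INTER_CUBIC))
E
```

```text
t 13.3 [629.7  71.6 153.3] local [121.  -13.1] [179.1   0.2  99.3] F [27.5  0.7 -6.3] w 0.26855194869881516
turn [ 0.005  0.001 -0.002]
(120, -12, 152) [ 0.011 -0.01   0.013]
```

View pics/s4.png

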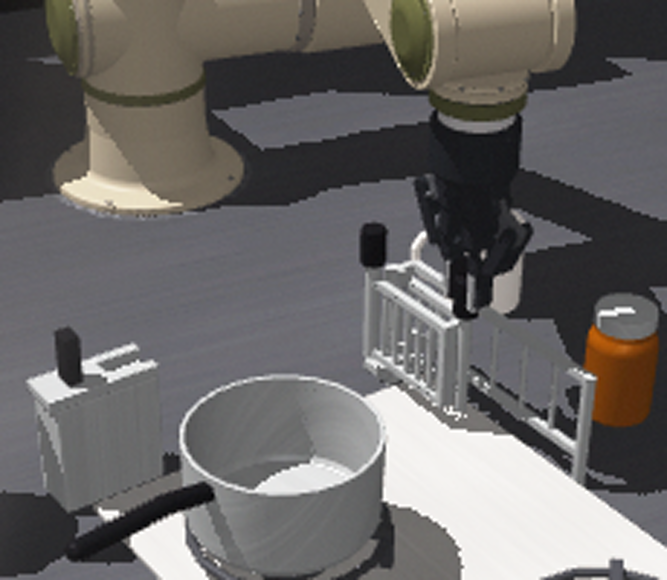

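The folded pair stands alongside the wing, with the end knob at (373,245) near the hinge. I'll ease the radial load and press gently to the stop.

Request:
{"api": "apply_moves", "payload": {
  "targets": [
    [[0,0.02,0],[0,0,0]],
    [[0.01,0.025,0],[0,0,0]],
    [[0.02,0.025,0],[0,0,0]],
    [[0.03,0.025,0],[0,0,0]],
    [[0.04,0.025,0],[0,0,0]],
    [[0.04,0.025,0],[0,0,0]]
  ]
}}

```text
time: 13.85
eef_pos: [629.9, 73.3, 153.1]
tcp_rot: [179.5, 0.4, 99.2]
ft_force: [16.3, -12.4, -2.4]
width: 0.268
gripper_force: 35.1
```

Request:
{"api": "apply_moves", "payload": {
  "targets": [
    [[-0.01,0.01,0],[0,0,0]],
    [[-0.01,0.01,0],[0,0,0]],
    [[-0.01,0.01,0],[0,0,0]],
    [[-0.01,0.01,0],[0,0,0]],
    [[-0.01,0.01,-0.2],[0,0,0]],
    [[-0.01,0.01,-0.5],[0,0,0]],
    [[-0.01,0.01,-0.8],[0,0,0]],
    [[-0.01,0.01,-1],[0,0,0]]
  ],
  "hand": 0.3
}}

```text
time: 14.52
eef_pos: [627.8, 75.9, 254.4]
tcp_rot: [179.8, 0.0, 99.3]
ft_force: [0.9, -0.1, 0.2]
width: 0.701
gripper_force: 0.0
```

Request:
{"api": "apply_moves", "payload": {
  "targets": [
    [[-0.3,-0.3,-0.2],[0,0,0]],
    [[-0.6,-0.6,-0.4],[0,0,0]],
    [[-0.9,-0.9,-0.4],[0,0,0]],
    [[-1,-1,-0.4],[0,0,0]],
    [[-1,-1,-0.4],[0,0,0]]
  ]
}}

```text
time: 14.93
eef_pos: [543.2, -42.1, 292.4]
tcp_rot: [180.0, 0.1, 99.1]
ft_force: [-0.5, -0.6, 0.5]
width: 0.701
gripper_force: 0.0
```

```bash
python3 - <<'E'
from h import *
go([])
p,d,c=cam("scene"); cv2.imwrite("pics/s5.png",cv2.resize(p[120:320,190:420,::-1],None,fx=2.9,fy=2.9,interpolation=cv2.INTER_CUBIC))
E
```

```text
t 14.9333 [543.2 -42.1 292.4] local [  16.8 -110.8] [1.80e+02 1.00e-01 9.91e+01] F [-0.5 -0.6  0.5] w 0.7007900404857295
turn [ 0.     0.    -0.003]
```

View pics/s5.png

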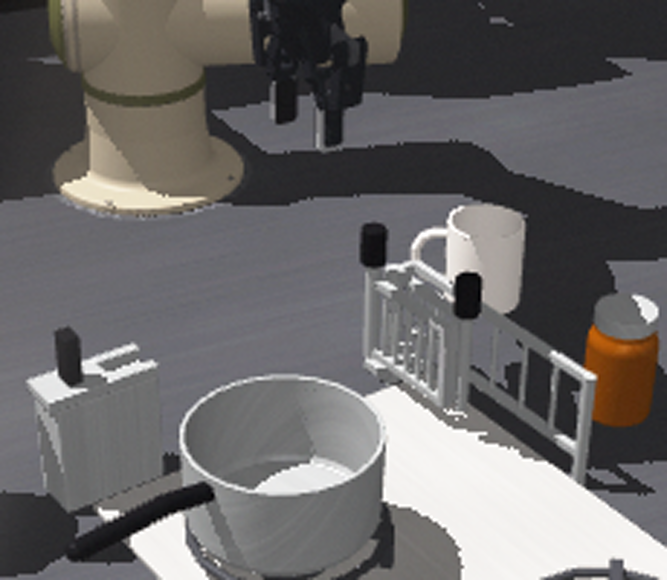

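The pair is folded beside the wing, with the end knob top at (373,226), the elbow knob top at (468,275) and the gripper clear. A quick numeric check on those.

```bash
python3 - <<'E'
from h import *
c=robot.get_calibration("scene")
Rm=R.from_euler('xyz',c['attitude'],degrees=True).as_matrix()
for inn,out in((1.571,3.14),(1.571,2.85),(1.45,3.14),(1.571,3.0)):
    for e in(True,False):
        q=np.r_[M@loc(inn,out,e)+O,146.5]; r=Rm.T@(q-c['eye']); u=c['K']@r/r[2]
        print(inn,out,'end' if e else 'elb',((u[:2]-[190,120]+.5)*2.9).round())
E
```

```text
1.571 3.14 end [375. 243.]
1.571 3.14 elb [469. 294.]
1.571 2.85 end [351. 257.]
1.571 2.85 elb [469. 294.]
1.45 3.14 end [374. 242.]
1.45 3.14 elb [454. 298.]
1.571 3.0 end [363. 249.]
1.571 3.0 elb [469. 294.]
```

```bash
python3 -c "
from rig import robot
print(robot.close_job())"
```

```text
the job is handed in; nothing more can be done
None
```

The job is handed in, with no verdict returned: the tab is back at its stop, the folded leaves are home alongside the wing to within a few pixels in the last picture, and the gripper is clear of everything.

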